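Push the loaf tin into the corner of the pastry board

TASK

Clear the pastry board for rolling out: gently push the closed steel loaf tin along the board until its long side lies flush against the wooden rail at the back and its end is against the red stop bar. Only push it - nothing is to be gripped, lifted or tipped - and leave the eggs, the flour shaker and the jar where they stand.

Things in the scene. Friction and masses are not known exactly. Their poses are not given: they have to be found in the camera images.
- board: Fixed light wooden pastry board lying on the dark counter, 420 (its x) x 640 (its y) x 20 mm thick, turned at most 0.12 rad. Origin: centre of its underside, at counter height. Its top is 20 mm above the origin. Along its far (+x) long edge stands a darker wooden rail, 20 mm thick, its top 35 mm above the board's top; the rail's face towards the robot lies at x = +190 mm in the board's frame.
- stop: Red stop bar fixed on the board near its left or right end (this varies), 150 (x, the board's x) x 30 (y, the board's y) x 40 mm high; its axes are parallel to the board's and its far end reaches almost to the rail. Origin: centre of its underside, on the board's top. The tin goes against the long face that looks to the middle of the board.
- tin: Loose closed steel loaf tin with a flat lid and no handle, 95 (its x) x 190 (its y) x 65 mm high, about 0.6 kg, too wide to be gripped across; a plain upright box. Origin: centre of its underside, on the board's top. It starts near the middle of the board, turned up to 0.3 rad from the board's axes (its x towards the rail). Sliding it takes a few newtons.
- eggs: Three eggs in a blue ceramic holder (one loose body), 150 (x) x 56 (y) mm, 67 mm high; it stands near whichever end of the board the red stop is not at. Origin: centre of its underside, on the board's top. Not to be moved.
- shaker: Loose metal flour shaker with a dark top, 70 mm across, 96 mm high, standing near one front corner of the board. Origin: centre of its underside. Not to be moved.
- jar: Loose amber glass jar with a yellow cap, 64 mm across, 90 mm high, standing near the other front corner of the board. Origin: centre of its underside. Not to be moved.

How it is judged:
At the end, for the whole second after the job is handed in: The tin rests upright on the board with its long side within 4 mm of the back rail, its end within 5 mm of the red stop bar, square to the board within 2 degrees, and is at rest (x of tin in the frame of board between 0.1385 and 0.147 m and (y of tin in the frame of stop between 0.106 and 0.115 m or y of tin in the frame of stop between -0.115 and -0.106 m) and y of tin in the frame of board between -0.2 and 0.2 m and angle between the y axis of tin and the y axis of board, either way round below 0.035 rad and height (world z) of tin below 0.024 m and angle between tin's own z axis and vertical below 0.03 rad and linear speed of tin below 0.01 m/s); the robot touches nothing.
It fails at once if the tin is lifted off the board (by 12 mm or more) (height (world z) of tin above 0.032 m).
It fails at once if the tin is tipped (more than about 9 degrees) (angle between tin's own z axis and vertical above 0.15 rad).
It fails at once if the tin is shoved or knocked along faster than 0.35 m/s (linear speed of tin above 0.35 m/s).
It fails at once if the eggs are moved more than 20 mm or tipped over (distance of eggs from where it was at the start of the episode above 0.02 m or angle between eggs's own z axis and vertical above 0.3 rad).
It fails at once if the flour shaker or the jar is moved more than 20 mm or tipped over (distance of any of shaker, jar from where it was at the start of the episode above 0.02 m or angle between any of shaker, jar's own z axis and vertical above 0.3 rad).
It also fails if it takes over 48 s, if anything falls off the work surface, if the arm or the gripper's body presses on something with over 40 N, if the wrist force passes 120 N, or if a joint passes its speed limit or range.

ROBOT

A 6-joint arm with a two-finger parallel gripper is mounted at the origin on the work surface. World frame = base frame: x ahead of the robot, y to its left, z up, the work surface at z = 0. Lengths are in m, angles in rad, forces in N, time in s.
With the tool pointing down it reaches from about 0.375 to 0.975 m from the base axis. Payload 3.8 kg.
Tool frame: the origin (TCP) lies at the very end of the fingers, on their centre line; the grasp point (between the pads) lies 19 mm behind it; z points along the fingers, y is the line along which they close (so a half turn about z gives the same grasp; the last joint's range is limited). The gripper opens to 88 mm and grips with 3 to 60 N. Pads are 18 mm wide; open, the fingers measure 123 mm over their backs; the gripper's body (75 mm by 187 mm) begins 45 mm behind the grasp point.
Start: joints at [-1.293, 0.264, 1.604, -0, 1.274, -0.037], TCP at [0.209, -0.642, 0.239] pointing down, gripper open.
Joint ranges: [-2.63, 2.63], [-0.94, 2.18], [0.31, 2.57], [-1.31, 4.45], [0, 2.66], [-2.55, 2.55]. Speed limits (rad/s): [2.57, 2.57, 3.14, 3.14, 3.14, 3.14].

INTERFACE

Orientations are given as a rotation vector (axis times angle).
In Python, from rig import r, eoat, vision, ticket gives the robot as it stands. The module is installed in compiled form; this text tells all that it offers. Calls block until the motion is done:
- r.move_pose(position, orientation): joint-space move of the TCP to a pose.
- r.move_linear(position, frame=None, vel=0.15, contact_N=None): straight line of the TCP; frame=None keeps the orientation; vel is the mean speed in m/s. With contact_N (N) it stops when the force on the tool has changed by that much, and returns True; else False.
- r.movej(angles): joint-space move.
- eoat.release() and eoat.grasp(): open the fingers fully, or close them until they stop; the grip force is fixed at half the most.
- r.sleep(seconds).
- r.ik(position, orientation): joint angles nearest the present ones, or None.
- vision.capture(name): name is "scene" or "top"; returns a dict with "image" (384x512x3 uint8, red, green, blue), "fx", "fy", "cx", "cy" (pixels), "dist_coeffs" ([k1, k2, p1, p2, k3] as OpenCV has them; the pictures are not rectified), "extrinsics" (4x4, takes a point from world to camera coordinates). Camera axes: x right, y up, looking along -z (the intrinsics and any distortion apply to the point x, -y, -z); pixel columns grow to the right and rows downward; lengths in m; the calibration is good to about 2 mm. A picture is of the moment at which its call begins. There is no depth.
A pose or a line that the arm cannot do raises r.PlanningError and nothing moves.
- ticket.close_job(): hands the job in; it is judged then, once.
Readings, each from a call of its own:
- r.get_clock(): time.
- r.get_qpos(): joint angles.
- r.get_joint_vel(): joint speeds.
- r.get_joint_efforts(): joint torques, N m.
- r.get_ee_pos(): TCP position.
- r.get_tool_rot(): TCP orientation.
- r.get_ft_force(): force on the tool from outside, world axes, zero at the start.
- r.get_torque(): the same for the moment, N m.
- r.get_gripper_width(): finger opening in m.
- r.get_grasp_force(): force on a finger pad.
Only numpy, scipy, OpenCV 4.12 (cv2) and the standard library are available. Lean on these libraries where they do the work, as an engineer would, in place of code of your own. Each camera call takes 0.05 s, during which the arm holds its last target. There are 200 camera calls.

## Working session

There is one attempt and no reset: what is moved stays moved. The work goes in short steps, each a Python script; the robot and the scene stay as the last script left them, time stands still between calls to the robot, and variables do not carry over. Pictures are saved under pics/ and viewed, at most 10 in all, crops included, and the job is handed in when it is done.

```bash
mkdir -p pics; python3 - <<'E'
from rig import r, vision
import cv2,numpy as np
for n in("scene","top"):
    c=vision.capture(n); cv2.imwrite(f"pics/{n}0.png",c["image"][:,:,::-1])
    print(n,c["fx"],c["fy"],c["cx"],c["cy"],c["dist_coeffs"]);print(np.round(c["extrinsics"],3))
print(r.get_clock(),r.get_tool_rot())
E
```

```text
scene 428.7301195824959 428.7301195824959 246.95267406567933 193.89108875693952 [-0.16231316  0.          0.          0.          0.        ]
[[ 0.616  0.788  0.006 -0.329]
 [-0.637  0.493  0.593  0.3  ]
 [ 0.464 -0.369  0.805 -1.266]
 [ 0.     0.     0.     1.   ]]
top 346.9127766376798 346.9127766376798 251.45702621762712 191.91629064537497 [-0.0797273  0.         0.         0.         0.       ]
[[-0.022 -0.999 -0.024  0.011]
 [ 0.994 -0.025  0.108 -0.494]
 [-0.109 -0.022  0.994 -0.687]
 [ 0.     0.     0.     1.   ]]
0.1 [-3.10081912e+00 -4.92143975e-01  3.76530270e-04]
```

View pics/top0.png

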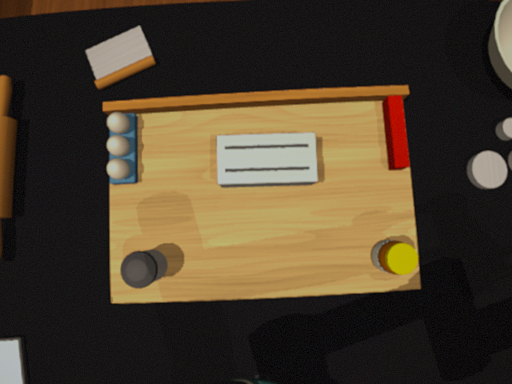

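View pics/scene0.png

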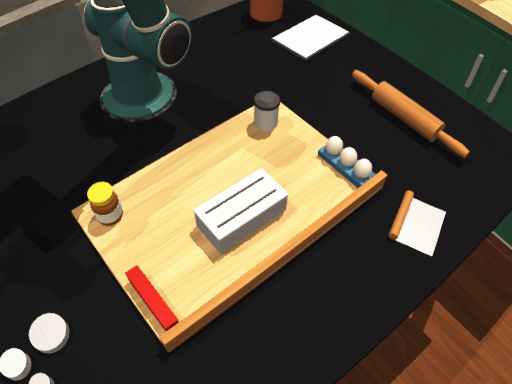

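The top view shows the tin lid around (217–316, 133–183). The red stop is on the right at (388–408, 97–168), and the rail runs along row ~100. The eggs are on the left at (122, 147), the shaker at (140, 268) and the jar at (400, 258). The scene view agrees.

```bash
cat > h.py <<'E'
from rig import r, eoat, vision, ticket
import cv2, numpy as np
def cast(c,px,z):
    K=np.array([[c["fx"],0,c["cx"]],[0,c["fy"],c["cy"]],[0,0,1]])
    n=cv2.undistortPoints(np.float64(px).reshape(-1,1,2),K,np.array(c["dist_coeffs"]))[:,0]
    E=np.array(c["extrinsics"]);R,t=E[:3,:3],E[:3,3]
    d=np.c_[n[:,0],-n[:,1],-np.ones(len(n))]@R; o=-R.T@t
    return (o+d*((z-o[2])/d[:,2])[:,None])[:,:2]
def rect(c,m,z):
    cs,_=cv2.findContours(m.astype(np.uint8),0,cv2.CHAIN_APPROX_NONE)
    k=max(cs,key=cv2.contourArea)
    (x,y),(w,h),a=cv2.minAreaRect(np.float32(cast(c,k[:,0],z)*1000))
    if w<h: w,h,a=h,w,a+90
    a=(a+90)%180-90          # long side direction in degrees from world x
    return np.round([x,y,w,h,a],1), cv2.boundingRect(k)
def look(name="top",save=None):
    c=vision.capture(name); im=c["image"]
    if save: cv2.imwrite(save,im[:,:,::-1])
    H,S,V=[a.astype(int) for a in cv2.split(cv2.cvtColor(im,cv2.COLOR_RGB2HSV))]
    roi=np.zeros(H.shape,bool)
    if name=="top": roi[80:310,100:425]=1
    lid=(S<45)&(V>120)&roi; lid[:, :180]=0; lid[240:]=0
    lid=cv2.morphologyEx(lid.astype(np.uint8),cv2.MORPH_CLOSE,np.ones((5,5)))
    red=((H<4)|(H>176))&(S>200)&(V>60)&roi
    rail=(H>8)&(H<19)&(S>160)&(V>80)&roi
    return {"tin":rect(c,lid,.085),"stop":rect(c,red,.060),"rail":rect(c,rail,.055)}
E
python3 - <<'E'
from h import *
for k,v in look().items(): print(k,*v)
c=vision.capture("top")
print(cast(c,[[111,303],[420,290]],.02), "front corners")
print("eggs,shaker,jar",cast(c,[[121,147]],.08),cast(c,[[139,268]],.116),cast(c,[[401,258]],.11))
E
```

```text
tin [551.9 -31.5 189.6  96.2 -89.8] (217, 133, 101, 52)
stop [ 605.4 -294.7  149.3   42.6    1. ] (383, 96, 27, 73)
rail [685.7 -11.7 640.8  28.2 -88.4] (102, 85, 308, 27)
[[ 0.2702729   0.29598924]
 [ 0.28411145 -0.34039928]] front corners
eggs,shaker,jar [[0.58357892 0.25419957]] [[0.35177434 0.20242594]] [[ 0.35866941 -0.26776488]]
```

```bash
cat >> h.py <<'E'
from scipy.spatial.transform import Rotation as Rn
YAW=np.radians(1.5)
BX=np.array([np.cos(YAW),np.sin(YAW),0]); BY=np.array([-np.sin(YAW),np.cos(YAW),0])
Z=np.array([0,0,-1.])
def ori(y): return Rn.from_matrix(np.c_[np.cross(y,Z),y,Z]).as_rotvec()
E
python3 - <<'E'
from h import *
o=ori(-BY)
tin=np.array([.552,-.0315,0])
p=tin-BX*(.0475+.009+.035)
up=p+[0,0,.2]; lo=p+[0,0,.045]
print(r.ik(up,o))
r.move_pose(up,o)
r.move_linear(lo,vel=.12)
f0=r.get_ft_force()
hit=r.move_linear(lo+BX*.085,vel=.05,contact_N=25)
print(hit,r.get_ee_pos(),r.get_ft_force()-f0,r.get_clock())
hit=r.move_linear(lo+BX*.135,vel=.03,contact_N=10)
print(hit,r.get_ee_pos(),r.get_ft_force()-f0,r.get_clock())
for k,v in look(save="pics/a.png").items(): print(k,*v)
E
```

```text
[-1.27416008e-01 -1.18717220e-01  2.08595373e+00 -4.44089210e-16
  1.17435614e+00  1.41720038e+00]
False [ 0.54549928 -0.03169759  0.04513245] [-1.6538077   0.51251574 -1.70003082] 5.8417
True [ 0.57144659 -0.03095293  0.04446948] [-0.79471771  0.87716407 -0.07764964] 6.8083
tin [ 663.7 -138.5   56.7   34.8  -60.3] (308, 91, 24, 25)
stop [ 605.3 -294.1  148.9   41.     1.9] (383, 96, 26, 73)
rail [677.9 199.3 218.8  32.7 -88.5] (102, 94, 104, 21)
```

View pics/a.png

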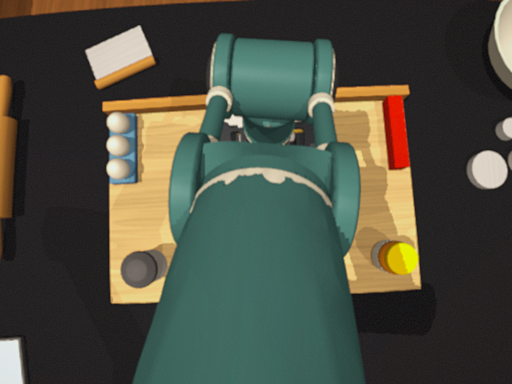

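The arm hides the tin. I'll press on gently once more to confirm it is at the rail, then back off and look.

```bash
python3 - <<'E'
from h import *
p=np.array(r.get_ee_pos())
hit=r.move_linear(p+BX*.02,vel=.02,contact_N=15)
print(hit,r.get_ee_pos(),r.get_ft_force(),r.get_clock())
p=np.array(r.get_ee_pos())
r.move_linear(p-BX*.03,vel=.1)
q=p-BX*.03; q[2]=.17
r.move_linear(q,vel=.2)
# swing towards above the left end of the tin
o=ori(-BX)
for s in(1,-1): print(r.ik(np.array([.62,.12,.17]),ori(s*BX)))
eoat.grasp()
r.move_linear(q-BX*.04+BY*.17,vel=.25)
print(r.get_clock())
for k,v in look(save="pics/b.png").items(): print(k,*v)
vision_s=vision.capture("scene"); cv2.imwrite("pics/bs.png",vision_s["image"][:,:,::-1])
E
```

```text
True [ 0.57101511 -0.03070425  0.042949  ] [-0.49871232 -0.19666031  0.06293258] 7.35
[ 1.51744690e-01  2.32694398e-01  1.77281864e+00 -8.88178420e-16
  1.13607962e+00  1.25564751e-01]
None
10.725
tin [630.  -28.2 190.7  95.8 -88.4] (214, 93, 101, 53)
stop [ 605.2 -294.5  149.5   42.1    1.8] (383, 96, 27, 73)
rail [681.6 -53.5 556.7  54.   89.4] (141, 85, 269, 28)
```

View pics/bs.png

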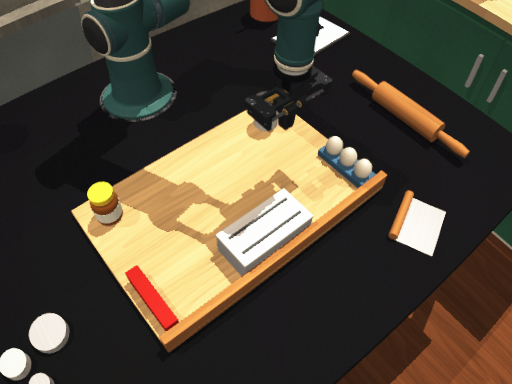

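View pics/b.png

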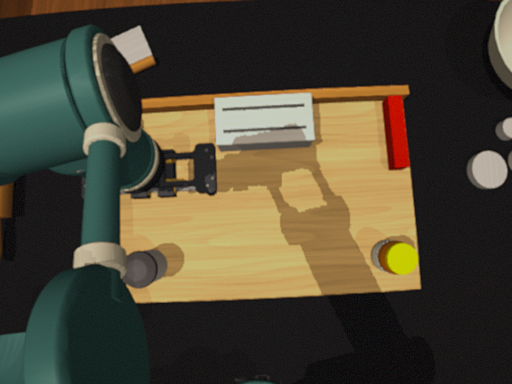

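The tin is flush with the rail: centre (630, -28), yaw 1.6°, lid at px (214–314, 93–145). Fingers are closed and nothing else has moved. Next I push its left end towards the stop.

```bash
sed -i 's/radians(1.5)/radians(1.6)/' h.py; python3 - <<'E'
from h import *
o=ori(BX)
p=np.array([.630,-.0282,0])+BY*(.095+.009+.03)
up=p+[0,0,.17]; lo=p+[0,0,.045]
r.move_pose(up,o)
r.move_linear(lo,vel=.12)
d=lambda s: lo-BY*s+BX*.001*s/.19
hit=r.move_linear(d(.165),vel=.06,contact_N=25)
print(hit,r.get_ee_pos(),r.get_ft_force(),r.get_clock())
hit=r.move_linear(d(.22),vel=.025,contact_N=10)
print(hit,r.get_ee_pos(),r.get_ft_force(),r.get_clock())
p=np.array(r.get_ee_pos())
hit=r.move_linear(p-BY*.015,vel=.02,contact_N=12)
print(hit,r.get_ee_pos(),r.get_ft_force(),r.get_clock())
p=np.array(r.get_ee_pos())
r.move_linear(p+BY*.03,vel=.1)
q=p+BY*.03; q[2]=.17
r.move_linear(q,vel=.2)
r.move_linear(q+BY*.15-BX*.1,vel=.25)
print(r.get_clock())
for k,v in look(save="pics/c.png").items(): print(k,*v)
E
```

```text
False [ 0.63095974 -0.05950603  0.04481824] [-2.78400137  4.41012649  2.12108125] 16.3917
True [ 0.63115524 -0.08218941  0.04439082] [0.10615032 0.43812278 0.06732934] 17.5167
True [ 0.63007111 -0.08200496  0.0433758 ] [0.95562235 0.49331099 1.10448972] 17.8917
19.9917
tin [ 634.2 -187.9  191.2   96.6  -88.5] (296, 89, 101, 52)
stop [ 6.054e+02 -2.954e+02  1.493e+02  4.170e+01  6.000e-01] (388, 96, 22, 73)
rail [ 686.2 -116.5  431.3   32.9  -88.3] (201, 85, 209, 24)
```

View pics/c.png

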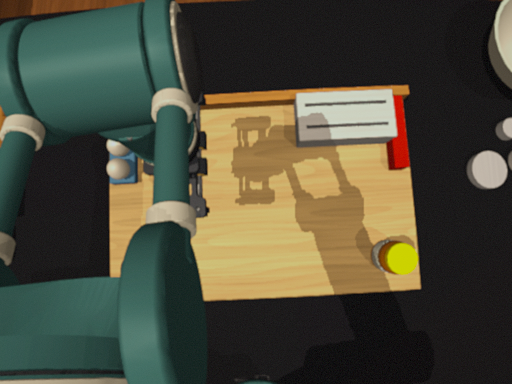

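```bash
python3 - <<'E'
from h import *
c=vision.capture("scene")["image"][180:360,110:350,::-1]
cv2.imwrite("pics/d.png",cv2.resize(c,None,fx=3,fy=3,interpolation=2))
E
```

```text
(no output)
```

View pics/d.png

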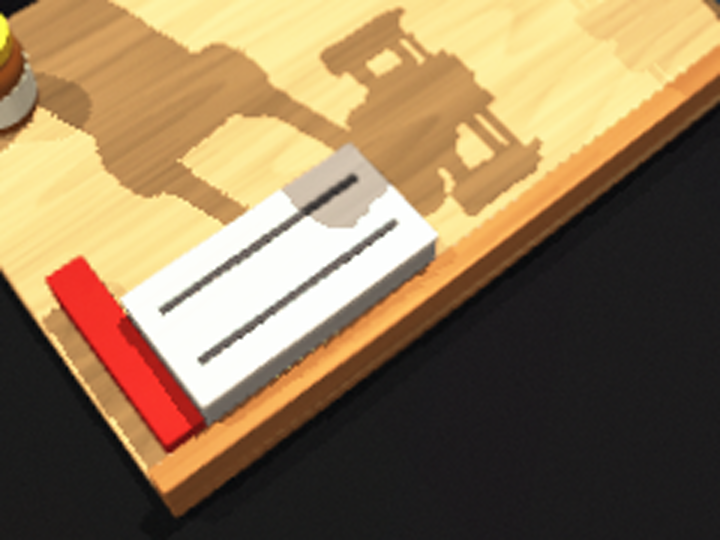

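The crop shows the tin flush along the rail (205,420)–(435,250) and against the stop at (130,310)–(205,420), with no visible gap. The gripper is clear, so I'm handing in.

```bash
python3 -c "
from h import *
print(ticket.close_job(), r.get_clock())"
```

```text
the job is handed in; nothing more can be done
the job is handed in; nothing more can be done
```

The job is handed in: in the last pictures the tin sits flush against the back rail and up against the red stop bar, square to the board, with no contact made with the eggs, shaker or jar; the hand-in gave no verdict.

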